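# Tighten the plank clamp on a sloping boat jig with a hex key

## Task

Take the orange T-handled hex key from its wooden stand, feel it into the recessed hex socket of the screw on the sloping blue clamp bracket, and tighten the screw clockwise until it is up against its stop (white stripe at the red mark). Turn it in bites of about a quarter turn, letting go of the handle and taking a fresh hold between bites, and at the end leave the key standing fully home in the socket, because the clamp will be slackened again soon. Leave the tin, the wood offcut and the hammer where they are.

Things in the scene. Friction and masses are not known exactly. Their poses are not given: they have to be found in the camera images.
- key_grip (a point): Centre of the handle of the loose T-key (0.2 kg, 86 mm long in all). The handle is an orange bar 90 mm (x) by 18 mm (y, the width to grip) by 24 mm (z). z runs along the steel shank from tip to handle; this centre is 74 mm above the tip, the bar's underside 62 mm. At the start the key stands upright in the stand (up to 3 degrees of lean), this centre 86 mm above the bench.
- key_tip (a point): Centre of the end face of the key's shank, same axes as key_grip. The shank is a hexagon of 17 mm across flats (two of its flats face +x and -x of these axes, the others every 60 degrees); the last 6 mm taper to a round end 11 mm across.
- stand: Fixed dark wood block 90 x 90 x 45 mm, origin under its centre, with a round vertical hole of 22 mm, 33 mm deep, in the middle of its top; the key stands in it at the start.
- socket (a point): Centre of the hex socket's mouth, 112 mm above the bench, in the flush top of the bracket. z: the screw's axis, pointing out, leaning 30 degrees from vertical roughly away from the robot. The axes turn with the screw. Socket 18.4 mm across flats, 28 mm deep; one flat wall lies 2.8 rad from x about +z (towards the white stripe), the others every 60 degrees from it. Flat rim out to 18 mm.
- screw (a joint): Turn of the screw in rad, growing clockwise as seen looking into the socket. Starts between 0 and 0.4 (loose); hard stop at 2.8 (tight, white stripe at red mark). Resists with about 0.12 N m all the way and stays where it is left. A key left in it stays in, leaning up to 5 degrees, with about 10 degrees of turning play each way. A steel jaw moves 12 mm to the plank as it turns.
- jig: Fixed plywood jig: sloping board about 200 x 170 mm, on it the blue bracket (top 90 x 90 mm, square to the screw's axis; nothing near stands above that face) and a pale plank 220 mm long along its upper edge; all below 150 mm. Origin on the bench straight under the socket's mouth; its -x is the side to which the slope falls and the screw's axis leans.
- tin_mid (a point): Centre of a green and metal tin, 66 mm across, 90 mm tall: leave it alone.
- offcut_mid (a point): Centre of a pale wood offcut 90 x 50 x 30 mm: leave it alone.
- hammer: Hammer lying on the bench, handle towards its -x: leave it alone.
Mind the look-alikes: they are no part of the job. What is meant by the part that bears key_grip is not green, and is the larger of those in its own colour.

How it is judged (in metres and radians):
On the way, in this order (a step that is already met when the one before it is completed fails the run):
1. the key is home in the socket (tip at least 20 mm deep) before the screw has turned past 0.9 rad (z of key_tip in the frame of socket below -0.02 m and distance between key_tip and socket below 0.034 m and angle between the z axis of key_grip and the z axis of socket, either way round below 0.15 rad and value of joint screw below 0.9 rad), for 0.1 s.
2. the handle is let go for a fresh hold with the screw part turned (between 0.7 and 2.5 rad) (value of joint screw between 0.7 and 2.5 rad and contact force between the fingers and key below 0.1 N), for 0.1 s.
At the end, for the whole second after the job is handed in: The screw is turned beyond 2.6 rad (within 0.2 rad of its stop), and the key stands at rest in the socket, its tip at least 20 mm below the mouth and its shank within 0.15 rad of the screw's axis (z of key_tip in the frame of socket below -0.02 m and distance between key_tip and socket below 0.034 m and angle between the z axis of key_grip and the z axis of socket, either way round below 0.15 rad and value of joint screw above 2.6 rad and linear speed of key below 0.03 m/s); the robot touches nothing.
It fails at once if the tin is pushed more than 40 mm from its place (distance of tin_mid from where it was at the start of the episode above 0.04 m).
It fails at once if the offcut is pushed more than 40 mm from its place (distance of offcut_mid from where it was at the start of the episode above 0.04 m).
It fails at once if the hammer is pushed more than 40 mm from its place (distance of hammer from where it was at the start of the episode above 0.04 m).
It also fails if it takes over 72 s, if anything falls off the work surface, if the arm or the gripper's body presses on something with over 40 N, if the wrist force passes 120 N, or if a joint passes its speed limit or range.

## Robot

A 7-joint arm with a two-finger parallel gripper is mounted at the origin on the work surface. World frame = base frame: x ahead of the robot, y to its left, z up, the work surface at z = 0. Lengths are in mm, angles in rad, forces in N, time in s.
With the tool pointing down it reaches from about 425 to 875 mm from the base axis. Payload 4.7 kg.
Tool frame: the origin (TCP) lies on the centre line of the jaws, within the pads' length; the fingertips stand 17 mm ahead of it and the grasp point (between the pads) lies 2 mm behind it; z points along the fingers, y is the line along which they close (so a half turn about z gives the same grasp; the last joint's range is limited). The gripper opens to 85 mm and grips with 20 to 120 N. Pads are 22 mm wide; open, the fingers measure 114 mm over their backs; the gripper's body (76 mm by 85 mm) begins 54 mm behind the grasp point. The pads swing forward as they close: fully open they stand 13 mm farther back than shut.
Start: joints at [1.255, 0.321, -0.07, 1.45, 0.023, 1.371, -0.057], TCP at [210.486, -614.995, 248.349] pointing down, gripper open.
Joint ranges: [-2.86, 2.86], [-0.3, 2.09], [-1.38, 1.24], [0.06, 2.45], [-1.56, 4.7], [0.09, 2.05], [-2.69, 2.69]. Speed limits (rad/s): [2.57, 2.57, 3.14, 3.14, 3.14, 3.14, 3.14].

## Interface

Orientations are given as a rotation vector (axis times angle).
In Python, from station import robot, optics, workorder, spotter gives the robot as it stands. The module is installed in compiled form; this text tells all that it offers.
- The arm moves only by the tool play_rows, never from a script. Its arguments are lists of equal length, an entry for each row: "offset": the shift along the tool's x, y, z in m, a list of three; "yaw": the turn about the tool's z in rad; "gripper": the opening in per cent of the stroke, from 0 (shut) to 100 (fully open). In form: {"offset": [[dx, dy, dz], ...], "yaw": [yaw, ...], "gripper": [gripper, ...]}. A call has 1 to 12 rows; each row shifts and turns the commanded pose from where the row before left it, along the tool's axes as they then stand; what a row does not reach is not made up. A row lasts 1/8 s, in which the tool goes at most 62.5 mm and 10.7 degrees, less where a joint would pass 70% of its speed; a pose out of reach is approached as far as the arm can. A call with a gripper value outside its range is refused whole. The fingers move at their own pace and stop on an object; "squeeze" is the grip in N (left out, the last holds). Time passes only in rows, so rows that do not move let the fingers close. It gives the time, the measured TCP pose, the force, the opening and the grip force at its end, in the units of the state.
- robot.observe(): the state, without advancing time (a new reading comes with each control period).
- optics.read_camera(name): name is "side" or "top"; returns (picture, depth): 420x560x3 uint8, red, green, blue; 420x560 float32, mm along the optical axis (not along the pixel's ray), 0 where there is no reading.
- optics.calibration(name): a dict with "K" (3x3 intrinsics, pixels), "D" ([k1, k2, p1, p2, k3] as OpenCV has them; the pictures are not rectified), "eye" and "rotation" of the camera in the world. Camera axes: x right, y down, z forward; pixel columns grow to the right and rows downward; lengths in mm; the calibration is good to about 2 mm. A picture is of the moment at which its call begins. calibration takes no time and is no camera call.
- workorder.job_done(): hands the job in; it is judged then, once.
Trained networks look in the newest picture that a camera, given by its name, has taken for a name from the list of things; names that differ only in an ending like _2 or _b are one class to them, and where a whole thing is asked for, a point or a joint stands for the part that bears it (a point fixed in the world has none). Each returns a list of dicts, best first, with "conf" (0 to 1); they miss things now and then, are a little off and sometimes report something else, mostly with a low value. They report only what shows in the picture. A call takes as long as a camera call. They do not tell look-alikes from the thing itself.
- spotter.regions_of(query, camera): "region" (420x560 bool, what is visible of it) and "rect" ([left, top, right, bottom] in pixels, round what is visible of it).
The state is a dict: "time": time; "joint_pos": joint angles; "joint_vel": joint speeds; "joint_torque": joint torques, N m; "tcp_pos": TCP position; "eef_rot": TCP orientation; "force": force on the tool from outside, world axes, zero at the start; "ft_torque": the same for the moment, N m; "finger_gap": opening from 0.0 (shut) to 1.0 (fully open); "finger_force": force on a finger pad.
Only numpy, scipy, OpenCV 4.12 (cv2) and the standard library are available. Lean on these libraries where they do the work, as an engineer would, in place of code of your own. Each camera call takes 0.05 s, during which the arm holds its last target. There are 200 camera calls.

## Working session

There is one attempt and no reset: what is moved stays moved. The work goes in short steps, Python scripts to look and compute and a tool call to move; the robot and the scene stay as the last step left them, time stands still between calls to the robot, and variables do not carry over. Pictures are saved under pics/ and viewed, at most 10 in all, crops included, and the job is handed in when it is done.

Besides the shell and the picture viewer there is one more tool, called after "Request:" as name([rows], argument=value, ...), one row to a line, values as JSON. play_rows: Moves the arm, as the interface text tells. Its arguments: {"type":"object","properties":{"offset":{"type":"array"},"yaw":{"type":"array"},"gripper":{"type":"array"},"squeeze":{"type":"number"}},"required":["offset","yaw","gripper"]}

```bash
mkdir -p pics; cat > h.py <<'E'
import numpy as np, cv2
from station import robot, optics, workorder, spotter
from scipy.spatial.transform import Rotation as R
def world(cam, uv, d):
    c=optics.calibration(cam); uv=np.asarray(uv,float).reshape(-1,1,2)
    n=cv2.undistortPoints(uv,np.array(c["K"],float),np.array(c["D"],float))[:,0]
    p=np.c_[n,np.ones(len(n))]*np.asarray(d,float).reshape(-1,1)
    return p@rot(c).T+np.array(c["eye"])
def rot(c):
    r=np.array(c["rotation"],float)
    return r if r.shape==(3,3) else R.from_rotvec(r).as_matrix()
def proj(cam,P):
    c=optics.calibration(cam); r=rot(c); e=np.array(c["eye"],float)
    rv,_=cv2.Rodrigues(r.T)
    return cv2.projectPoints(np.asarray(P,float).reshape(-1,1,3),rv,-r.T@e,np.array(c["K"],float),np.array(c["D"],float))[0][:,0]
def cloud(cam,mask,dep):
    m=mask&(dep>0); v,u=np.nonzero(m); return world(cam,np.c_[u,v],dep[m])
def save(n,im,s=1): cv2.imwrite(f"pics/{n}.png",cv2.resize(im[:,:,::-1],None,fx=s,fy=s,interpolation=cv2.INTER_CUBIC))
E
python3 - <<'E'
from h import *
o=robot.observe(); print({k:np.round(v,3).tolist() for k,v in o.items()})
for cam in("top","side"):
    c=optics.calibration(cam); print(cam,np.round(c["eye"]),np.round(c["rotation"],3).tolist(),np.round(c["K"]).tolist())
    im,d=optics.read_camera(cam); save(cam+"0",im); np.save(cam+"0.npy",d)
    for q in("key_grip","stand","jig","screw","tin_mid","hammer","offcut_mid"):
        for r in spotter.regions_of(q,cam):
            p=cloud(cam,r["region"],d)
            print(cam,q,round(r["conf"],2),r["rect"],np.round(np.median(p,0)) if len(p) else None, np.round(p.max(0)) if len(p) else None)
E
```

```text
{'time': 0.0, 'joint_pos': [1.255, 0.322, -0.07, 1.452, 0.023, 1.371, -0.057], 'joint_vel': [-0.001, -0.001, -0.001, -0.001, -0.0, -0.001, -0.002], 'joint_torque': [0.001, -49.359, -0.382, -31.434, 0.013, 0.011, -0.0], 'tcp_pos': [210.301, -614.516, 247.23], 'eef_rot': [-3.097, -0.515, 0.001], 'force': [0.663, -0.825, 0.603], 'ft_torque': [0.021, -0.049, -0.002], 'finger_force': 0.0, 'finger_gap': 0.997}
top [ 452.  -92. 1014.] [-2.189, 2.129, -0.137] [[393.0, 0.0, 272.0], [0.0, 393.0, 208.0], [0.0, 0.0, 1.0]]
top key_grip 0.89 [320.1, 273.5, 358.4, 294.9] [ 393. -248.   87.] [ 417. -207.   93.]
top key_grip 0.74 [330.4, 167.7, 356.0, 179.2] [ 662. -269.   65.] [ 681. -238.   70.]
top key_grip 0.64 [317.1, 204.7, 333.2, 242.0] [ 536. -218.   99.] [ 580. -202.  103.]
top stand 0.93 [300.7, 203.8, 344.7, 246.3] [ 534. -208.   46.] [ 602. -161.   99.]
top jig 0.55 [84.6, 166.4, 206.7, 264.2] [532. 185. 108.] [673. 323. 157.]
top screw 0.72 [139.5, 197.3, 157.4, 214.0] [563. 193. 110.] [577. 208. 126.]
top tin_mid 0.59 [223.2, 148.7, 250.7, 180.1] [672.  -5.  90.] [710.  30.  96.]
top ti
[... 576 characters left out ...]
. -276.   63.] [ 707. -152.   68.]
side key_grip 0.59 [189.8, 247.5, 221.6, 297.5] [ 394. -258.   77.] [ 419. -122.   89.]
side stand 0.61 [252.1, 252.2, 318.5, 302.1] [ 534. -246.   43.] [ 599. -183.   48.]
side jig 0.72 [231.9, 119.6, 316.3, 206.7] [531. 145.  63.] [677. 661. 152.]
side screw 0.39 [273.9, 145.2, 282.4, 153.4] [564. 194. 111.] [577. 204. 121.]
side tin_mid 0.56 [323.7, 179.1, 354.7, 227.8] [677. -27.  57.] [763. 212.  92.]
side tin_mid 0.43 [263.3, 236.2, 312.2, 266.7] [ 537. -227.   89.] [ 594. -115.  100.]
side hammer 0.64 [212.0, 324.6, 386.2, 418.2] [ 545. -458.   23.] [ 668. -350.   29.]
side offcut_mid 0.7 [212.0, 209.0, 256.6, 237.2] [441. -31.  27.] [491.  68.  32.]
```

View pics/top0.png

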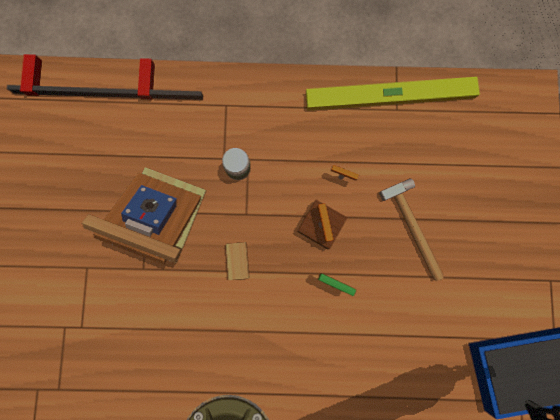

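```bash
python3 - <<'E'
import cv2,numpy as np
im=cv2.imread("pics/top0.png")
a=cv2.resize(im[155:305,290:390],None,fx=4,fy=4,interpolation=cv2.INTER_CUBIC)
b=cv2.resize(im[185:235,115:185],None,fx=5.6,fy=5.6,interpolation=cv2.INTER_CUBIC)
o=np.zeros((600,800,3),np.uint8); o[:,:400]=a; o[:280,400:792]=b; 
s=cv2.imread("pics/side0.png"); o[285:585,400:800]=cv2.resize(s[225:300,180:280+0],(400,300))
cv2.imwrite("pics/crop0.png",o)
E
```

```text
(no output)
```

View pics/crop0.png

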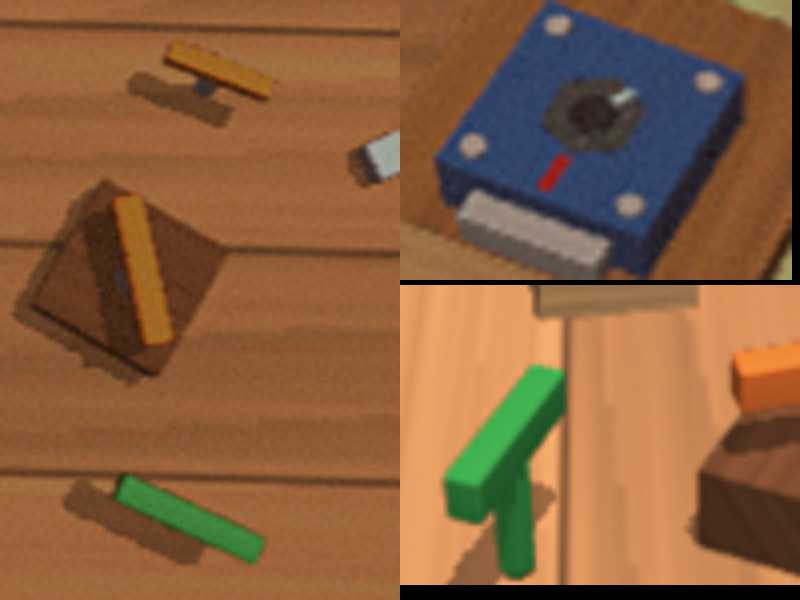

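The top view shows three key look-alikes. The green one is at (338,285) and a small orange one at (344,173). The larger orange one stands in the dark block at (325,222), and that is my choice. The crop confirms it. The blue bracket is at (150,206), with the stripe up and right of the socket and the red mark down and left.

```bash
python3 - <<'E'
from h import *
im=cv2.imread("pics/top0.png")[:,:,::-1].astype(int); d=np.load("top0.npy")
hsv=cv2.cvtColor(im.astype(np.uint8),cv2.COLOR_RGB2HSV)
def box(l,t,r,b):
    m=np.zeros(d.shape,bool); m[t:b,l:r]=1; return m
# bracket top
blue=(hsv[...,0]>105)&(hsv[...,0]<130)&(hsv[...,1]>140)&box(115,180,185,240)
p=cloud("top",blue,d)
rng=np.random.default_rng(0);best=None
for i in range(300):
    q=p[rng.choice(len(p),3,False)]; n=np.cross(q[1]-q[0],q[2]-q[0]); n/=np.linalg.norm(n)+1e-9
    k=abs((p-q[0])@n)<2
    if best is None or k.sum()>best.sum(): best=k
q=p[best]; c=q.mean(0); n=np.linalg.svd(q-c)[2][2]; n*=np.sign(n[2])
print("plane n",n.round(3),"tilt",np.degrees(np.arccos(n[2])),"az",np.degrees(np.arctan2(n[1],n[0])),"c",c.round(1),len(q),len(p))
def onplane(uv):
    a=world("top",uv,np.ones(len(uv))); e=np.array(optics.calibration("top")["eye"]); r=a-e
    return e+r*(((c-e)@n)/(r@n))[:,None]
# crop coords: x=115+u/5.6, y=185+v/5.6 ; (pixel-centre offset .5)
f=lambda L:[(115+(u-400+.5)/5.6-.5,185+(v+.5)/5.6-.5) for u,v in L]
S=onplane(f([(558,25),(708,82),(629,205),(473,146),(593,112),(624,97),(554,172)]))
print("bolts,hole,stripe,red",S.round(1).tolist()); sc=S[:4].mean(0); print("bolt mean",sc.round(1))
# frame: e1 downslope
e1=n-np.array([0,0,1.])*n[2]; az=np.arctan2(n[1],n[0]); e2=np.cross([0,0,1.],n);e2/=np.linalg.norm(e2); e1=np.cross(e2,n)
for nm,x in(("stripe",S[5]),("red",S[6]),("bolt0",S[0])):
    for cc in(sc,S[4]): v=x-cc; print(nm,"angle from downslope",np.degrees(np.arctan2(v@e2,v@e1)).round(1))
b=[ (S[1]-S[0]),(S[2]-S[3])]; print([np.degrees(np.arctan2(v@e2,v@e1)).round(1) for v in b])
# key handle
for cam in("top","side"):
    im2=cv2.imread(f"pics/{cam}0.png"); dd=np.load(f"{cam}0.npy"); h=cv2.cvtColor(im2,cv2.COLOR_BGR2HSV)
    bx=box(314,200,336,245) if cam=="top" else box(260,236,318,272)
    m=bx&(h[...,0]>8)&(h[...,0]<22)&(h[...,1]>170)&(h[...,2]>110)
    P=cloud(cam,m,dd); P=P[(P[:,2]>75)&(P[:,2]<108)&(abs(P[:,1]+218)<60)]
    r=cv2.minAreaRect(P[:,:2].astype(np.float32)); c0=P.mean(0); w=np.linalg.svd(P-c0)[2][0]
    print(cam,len(P),"rect",np.round(r[0],1),np.round(r[1],1),"mean",c0.round(1),"dir",w.round(3),np.degrees(np.arctan2(w[1],w[0])).round(1),"z",np.percentile(P[:,2],[5,50,95]).round(1))
for r in spotter.regions_of("stand","top")[:1]:
    P=cloud("top",r["region"],d); P=P[(P[:,2]>38)&(P[:,2]<52)]; q=cv2.minAreaRect(P[:,:2].astype(np.float32)); print("stand",np.round(q[0],1),np.round(q[1],1),q[2])
E
```

```text
plane n [ 0.474 -0.152  0.867] tilt 29.863246311755073 az -17.726365624800025 c [559.4 195.2 115.5] 89 106
bolts,hole,stripe,red [[601.7, 212.8, 95.5], [579.1, 148.2, 96.5], [523.7, 168.0, 130.3], [545.9, 232.2, 129.4], [563.1, 190.3, 112.6], [570.4, 179.8, 106.8], [536.3, 199.2, 128.8]]
bolt mean [562.6 190.3 112.9]
stripe angle from downslope -31.7
stripe angle from downslope -33.5
red angle from downslope 179.1
red angle from downslope 179.4
bolt0 angle from downslope 43.6
bolt0 angle from downslope 43.8
[np.float64(-91.8), np.float64(-91.5)]
top 308 rect [ 536.  -219.7] [88.6 18.4] mean [ 535.9 -219.    98.3] dir [-0.974 -0.228 -0.001] -166.8 z [ 94.3  98.6 101.3]
side 692 rect [ 537.1 -221.8] [89.3 21. ] mean [ 536.5 -227.2   90.6] dir [-0.977 -0.214 -0.008] -167.7 z [78.  92.4 98.3]
stand [ 536.1 -219.4] [89.4 89.9] 61.49146270751953
```

Request:
play_rows([
  [0,0,0],
  [0.0405,-0.0313,0.006],
  [0.0405,-0.0313,0.006],
  [0.0405,-0.0313,0.006],
  [0.0405,-0.0313,0.006],
  [0.0405,-0.0313,0.006],
  [0.0405,-0.0313,0.006],
  [0.0405,-0.0313,0.006],
  [0.0405,-0.0313,0.006],
  [0.0405,-0.0313,0.006],
  [0.0405,-0.0313,0.006],
  [0,0,0],
], yaw=[0.108,0,0,0,0,0,0,0,0,0,0,0], gripper=[100,100,100,100,100,100,100,100,100,100,100,100], squeeze=25)

```text
time: 2.35
tcp_pos: [539.3, -214.9, 188.0]
eef_rot: [-3.118, -0.361, -0.002]
force: [-0.5, 0.3, 0.2]
finger_gap: 0.997
finger_force: 0.0
```

Request:
play_rows([
  [-0.0042,0.0048,0.03],
  [0,0,0.04],
  [0,0,0.034],
  [0,0,0],
  [0,0,0],
  [0,0,0],
  [0,0,0],
  [0,0,0],
  [0,0,0],
], yaw=[0,0,0,0,0,0,0,0,0], gripper=[100,100,100,100,0,0,0,0,0], squeeze=25)

```text
time: 3.48
tcp_pos: [534.4, -224.1, 85.6]
eef_rot: [-3.12, -0.349, -0.002]
force: [-1.4, 4.5, 6.3]
finger_gap: 0.226
finger_force: 23.8
```

Request:
play_rows([
  [0,0.002,-0.01],
  [0,0,-0.01],
  [0.0025,0,0],
  [0.0055,0,-0.0005],
  [0.005,0,0],
  [0.005,0,0.0005],
  [0.0055,0,0.001],
  [0.005,0,0.0015],
  [0.005,0,0.0015],
  [0.0025,0,0.001],
  [0,0,0],
], yaw=[0,0,0,0,0,0,0,0,0,0,0], gripper=[0,0,0,0,0,0,0,0,0,0,0])

```text
time: 4.85
tcp_pos: [566.1, -216.3, 98.1]
eef_rot: [-3.115, -0.348, 0.013]
force: [-7.4, 6.4, 3.1]
finger_gap: 0.21
finger_force: 27.1
```

```bash
python3 - <<'E'
from h import *
o=robot.observe(); print({k:np.round(v,2).tolist() for k,v in o.items()})
im,d=optics.read_camera("side"); save("s1",im[190:310,220:360],5)
E
```

```text
{'time': 4.85, 'joint_pos': [0.64, 0.38, -0.38, 1.71, 0.15, 1.09, -1.14], 'joint_vel': [0.0, -0.0, 0.0, 0.0, -0.0, -0.0, 0.0], 'joint_torque': [2.19, -47.03, -1.45, -32.37, 2.05, -3.26, 0.24], 'tcp_pos': [566.06, -216.31, 98.06], 'eef_rot': [-3.12, -0.35, 0.01], 'force': [-7.44, 6.43, 3.12], 'ft_torque': [1.86, 1.79, -0.23], 'finger_force': 27.09, 'finger_gap': 0.21}
```

View pics/s1.png

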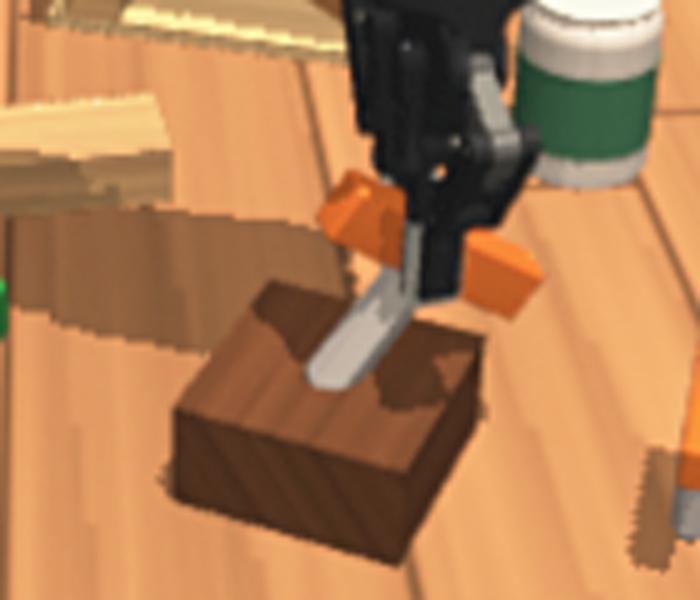

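The side crop shows the key tilted in the jaws, shank still in the hole near crop (340,375) and the orange bar sloping down to the right at about 30°. I'll lift it out along its axis.

Request:
play_rows([
  [0.005,0,-0.01],
  [0.01,0,-0.018],
  [0,0,-0.03],
  [0,0,-0.03],
  [0,0,-0.03],
  [0,0,0],
  [0,0,0],
], yaw=[0,0,0,0,0,0,0], gripper=[0,0,0,0,0,0,0], squeeze=40)

```text
time: 5.78
tcp_pos: [583.0, -216.9, 215.7]
eef_rot: [-3.122, -0.347, 0.003]
force: [0.6, 0.3, -3.1]
finger_gap: 0.207
finger_force: 39.2
```

```bash
cat > key.py <<'E'
from h import *
def key(cam="side",name=None,show=True):
    o=robot.observe(); im,d=optics.read_camera(cam); h=cv2.cvtColor(im,cv2.COLOR_RGB2HSV); t=np.array(o["tcp_pos"])
    P=cloud(cam,np.ones(d.shape,bool),d); idx=(d>0)
    H=h[idx]; near=np.linalg.norm(P-(t+[0,0,-25]),axis=1)<85
    org=near&(H[:,0]>5)&(H[:,0]<18)&(H[:,1]>170)&(H[:,2]>60)
    m=np.zeros(d.shape,bool); m[idx]=org
    n,l,st,_=cv2.connectedComponentsWithStats(m.astype(np.uint8))
    Q=P[org]; Q=Q[abs(Q[:,2]-t[2])<50]
    c=np.median(Q,0); w=np.linalg.svd(Q-Q.mean(0))[2][0]; w*=np.sign(w[0])
    gry=near&(H[:,1]<70)&(H[:,2]>110)&(P[:,2]<t[2]-18)&(P[:,2]>t[2]-75)
    G=P[gry]; 
    print("tcp",t.round(1),"rot",np.round(o["eef_rot"],3),"F",np.round(o["force"],1),"gap",round(o["finger_gap"],3))
    print("handle",len(Q),"c",Q.mean(0).round(1),"dir",w.round(3),"pitch",np.degrees(np.arcsin(-w[2])).round(1),"az",np.degrees(np.arctan2(w[1],w[0])).round(1), "ends",(np.percentile((Q-t)@w,[1,99])).round(1))
    if len(G)>20:
        g=np.linalg.svd(G-G.mean(0))[2][0]; g*=np.sign(g[2]); print("shank",len(G),G.mean(0).round(1),"dir",g.round(3),"tilt",np.degrees(np.arccos(g[2])).round(1),"az",np.degrees(np.arctan2(g[1],g[0])).round(1),"lowest",G[G[:,2].argsort()[:8]].mean(0).round(1))
    if name:
        u,v=proj(cam,[t])[0].astype(int); u=np.clip(u,70,490);v=np.clip(v,50,350); save(name,im[v-50:v+70,u-70:u+70],5)
E
python3 -c "
from key import *
key('side','s2'); key('top')"
```

```text
tcp [ 583.  -216.9  215.7] rot [-3.122e+00 -3.470e-01  3.000e-03] F [ 0.6  0.3 -3.1] gap 0.207
handle 465 c [ 584.5 -226.3  220.1] dir [ 0.845  0.136 -0.517] pitch 31.1 az 9.1 ends [-39.   47.4]
shank 271 [ 563.5 -228.2  177.4] dir [0.687 0.097 0.72 ] tilt 43.9 az 8.0 lowest [ 551.6 -231.1  155.9]
tcp [ 582.8 -216.8  215.2] rot [-3.121 -0.347  0.005] F [-0.4 -0.9 -3.3] gap 0.205
handle 3 c [ 605.7 -196.4  218. ] dir [ 0.754 -0.149 -0.64 ] pitch 39.8 az -11.2 ends [-41.  41.]
```

View pics/s2.png

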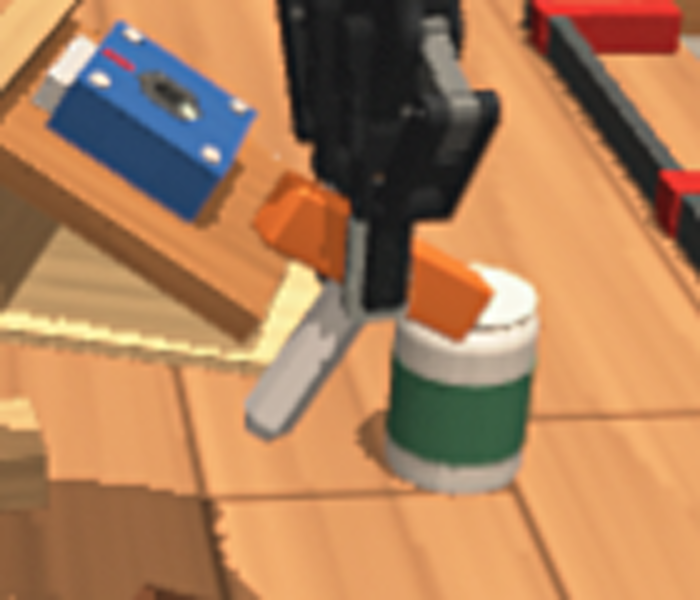

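The crop shows the key gripped at mid-handle, the bar sloping down to the right by about 31° and the shank tip at (265,425). Next I'll fit the key model to the point cloud for its exact pose.

```bash
cat > fit.py <<'E'
from h import *
from scipy.optimize import least_squares
HEX=np.array([[np.cos(a),np.sin(a)] for a in np.arange(6)*np.pi/3])
def sdf(q):  # key frame, origin handle centre
    b=abs(q)-[45,9,12]; sb=np.linalg.norm(np.maximum(b,0),axis=1)+np.minimum(b.max(1),0)
    w=np.clip((q[:,2]+74)/6,0,1); r=5.5+3*w
    hx=(q[:,:2]@HEX.T).max(1)-r; z=np.maximum(-74-q[:,2],q[:,2]+12)
    s=np.stack([hx,z],1); sh=np.linalg.norm(np.maximum(s,0),axis=1)+np.minimum(s.max(1),0)
    return np.where(abs(sb)<abs(sh),sb,sh)
def fit(P,C,u_x,u_z):
    y=np.cross(u_z,u_x); R0=R.from_matrix(np.c_[u_x,y,u_z])
    def f(v): return sdf((R0*R.from_rotvec(v[3:]/50)).inv().apply(P-C-v[:3]))
    s=least_squares(f,np.zeros(6),loss="soft_l1",f_scale=1.5); v=s.x; Rm=(R0*R.from_rotvec(v[3:]/50)).as_matrix()
    return C+v[:3],Rm,np.median(abs(f(v)))
def points(cam,cen,zlow,extra=75):
    im,d=optics.read_camera(cam); h=cv2.cvtColor(im,cv2.COLOR_RGB2HSV); i=d>0
    P=cloud(cam,np.ones(d.shape,bool),d); H=h[i]; D=np.linalg.norm(P-cen,axis=1)
    org=(D<60)&(H[:,0]>4)&(H[:,0]<18)&(H[:,1]>175)&(H[:,2]>60)
    gry=(D<extra)&(H[:,1]<75)&(H[:,2]>90)&(P[:,2]<zlow)
    return P[org],P[gry],im
E
python3 - <<'E'
from fit import *
o=robot.observe(); t=np.array(o["tcp_pos"]); z=np.array([.505,.11,.857]); x=np.array([.845,.136,-.517]); x-=z*(x@z);x/=np.linalg.norm(x); z/=np.linalg.norm(z)
a,b,_=points("side",t,t[2]-20); P=np.r_[a,b]; print(len(a),len(b))
C,M,e=fit(P,t+[3,0,1],x,z); tip=C-74*M[:,2]
print("C",C.round(1),"C-tcp",(C-t).round(1),"x",M[:,0].round(3),"z",M[:,2].round(3),"res",e.round(2),"tip-tcp",(tip-t).round(1))
print("tilt",np.degrees(np.arccos(M[2,2])),"az z",np.degrees(np.arctan2(M[1,2],M[0,2])),"az x",np.degrees(np.arctan2(M[1,0],M[0,0])))
# socket / bracket seen by side camera
a=cv2.imread("pics/side0.png"); d=np.load("side0.npy"); h=cv2.cvtColor(a,cv2.COLOR_BGR2HSV)
m=(h[...,0]>105)&(h[...,0]<130)&(h[...,1]>140); m[:120]=0;m[210:]=0;m[:,:225]=0;m[:,320:]=0
P=cloud("side",m,d); n=np.array([.474,-.152,.867]); s=(P-[562.8,190.3,112])@n; print("side plane offs",len(P),np.percentile(s,[5,25,50,75,95]).round(1))
Q=P[s>-5]; r=Q-[562.8,190.3,112]; e1=np.cross(np.cross([0,0,1.],n),n);e1/=-np.linalg.norm(e1);e2=np.cross(n,e1)
for k,e in(("e1",e1),("e2",e2)): print(k,e.round(2),np.percentile(r@e,[0,1,99,100]).round(1))
d0=np.load("top0.npy"); a=cv2.imread("pics/top0.png"); h=cv2.cvtColor(a,cv2.COLOR_BGR2HSV); m=(h[...,0]>105)&(h[...,0]<130)&(h[...,1]>140); m[:180]=0;m[240:]=0;m[:,:115]=0;m[:,185:]=0
P=cloud("top",m,d0); s=(P-[562.8,190.3,112])@n; Q=P[abs(s)<4]; r=Q-[562.8,190.3,112]
for k,e in(("e1",e1),("e2",e2)): print("top",k,np.percentile(r@e,[0,1,99,100]).round(1))
E
```

```text
459 278
C [ 589.6 -217.6  212.8] C-tcp [ 6.9 -0.9 -2.4] x [ 0.823  0.172 -0.542] z [0.533 0.102 0.84 ] res 0.61 tip-tcp [-32.6  -8.4 -64.5]
tilt 32.837305370019436 az z 10.864508810921754 az x 11.789481347432297
side plane offs 646 [-26.7 -15.7  -2.6   0.7   1.9]
e1 [-0.83  0.26  0.5 ] [-44.4 -43.2  40.6  41.8]
e2 [-0.31 -0.95  0.  ] [-40.7 -37.8  49.6  51.1]
top e1 [-42.3 -42.1  45.   45.3]
top e2 [-42.6 -42.4  43.8  43.9]
```

Request:
play_rows([
  [0,0,0],
  [0,0,0],
  [0.0004,-0.0505,0],
  [0.0004,-0.0505,0],
  [0.0004,-0.0505,0],
  [0.0004,-0.0505,0],
  [0.0004,-0.0505,0],
  [0.0004,-0.0505,0],
  [0.0004,-0.0505,0],
  [0.0004,-0.0505,0],
  [0,0,0.024],
  [0,0,0],
], yaw=[0.131,0.131,0,0,0,0,0,0,0,0,0,0], gripper=[0,0,0,0,0,0,0,0,0,0,0,0])

```text
time: 7.42
tcp_pos: [601.5, 186.2, 190.1]
eef_rot: [3.139, -0.061, -0.009]
force: [0.0, -1.1, -2.1]
finger_gap: 0.209
finger_force: 39.6
```

```bash
cat > look.py <<'E'
from fit import *
import sys
n=np.array([.474,-.152,.867]); n/=np.linalg.norm(n); S=np.array([563.3,188.8,111.8])
def look(az,name=None,held=True,cen=None):
    o=robot.observe(); t=np.array(o["tcp_pos"]); r=np.radians(az)
    z=np.array([.51*np.cos(r),.51*np.sin(r),.86]); x=np.cross([-np.sin(r),np.cos(r),0],z)
    a,b,im=points("side",t if cen is None else cen,t[2]-20 if held else 999)
    P=np.r_[a,b]
    if held: P=P[((P-t-[0,0,-15])@z>-75)]
    C,M,e=fit(P,(t+[5,0,0]) if cen is None else cen,x,z); tip=C-74*M[:,2]
    print("t",round(o["time"],2),"tcp",t.round(1),"rot",np.round(o["eef_rot"],3),"F",np.round(o["force"],1),"npts",len(a),len(b))
    print("C",C.round(1),"tip",tip.round(1),"tip-S",(tip-S).round(1),"axial",((tip-S)@n).round(1),"lateral",((tip-S)-n*((tip-S)@n)).round(1),"res",e.round(2))
    print("z",M[:,2].round(3),"tilt",np.degrees(np.arccos(M[2,2])).round(1),"angle to n",np.degrees(np.arccos(M[:,2]@n)).round(1),"az x",np.degrees(np.arctan2(M[1,0],M[0,0])).round(1))
    if name:
        u,v=proj("side",[S])[0].astype(int); save(name,im[v-75:v+45,u-70:u+70],5)
    return C,M,im
E
python3 -c "
from look import *
look(-4,'s3')"
```

```text
t 7.42 tcp [601.5 186.2 190.1] rot [ 3.139 -0.061 -0.009] F [ 0.  -1.1 -2.1] npts 235 116
C [609.4 183.7 188.3] tip [569.2 186.1 126.2] tip-S [ 5.9 -2.7 14.4] axial 15.7 lateral [-1.5 -0.4  0.8] res 0.99
z [ 0.543 -0.032  0.839] tilt 32.9 angle to n 8.1 az x -3.2
```

View pics/s3.png

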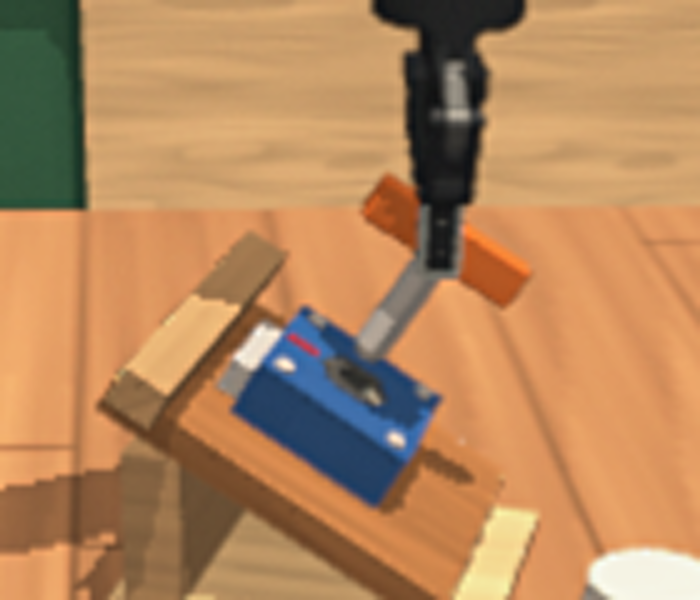

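The crop shows the tip at (372,352), just above the socket mouth at (358,378). The fit puts it within about 2 mm of the axis. Going in.

Request:
play_rows([
  [-0.0018,-0.0009,0.0052],
  [-0.0029,-0.0008,0.0052],
  [-0.0029,-0.0008,0.0052],
  [-0.0014,-0.0004,0.0026],
  [0,0,0],
], yaw=[0,0,0,0,0], gripper=[0,0,0,0,0], squeeze=60)

```text
time: 8.1
tcp_pos: [594.4, 189.6, 175.0]
eef_rot: [3.141, -0.063, 0.0]
force: [-0.1, -0.5, -3.2]
finger_gap: 0.201
finger_force: 63.3
```

```bash
python3 -c "
from look import *
look(-4)"
```

```text
t 8.1 tcp [594.4 189.6 175. ] rot [ 3.141 -0.063  0.   ] F [-0.1 -0.5 -3.2] npts 233 153
C [601.5 187.5 172.2] tip [561.  190.  110.4] tip-S [-2.3  1.2 -1.4] axial -2.5 lateral [-1.1  0.8  0.7] res 1.09
z [ 0.547 -0.033  0.836] tilt 33.3 angle to n 8.2 az x -3.5
```

Request:
play_rows([
  [-0.0007,-0.0001,0.0021],
  [-0.0012,-0.0003,0.0022],
  [-0.0012,-0.0003,0.0022],
  [-0.0012,-0.0003,0.0022],
  [0,0,0],
], yaw=[0,0,0,0,0], gripper=[0,0,0,0,0])

```text
time: 8.78
tcp_pos: [594.1, 189.7, 172.0]
eef_rot: [3.14, -0.066, 0.016]
force: [1.2, -5.6, 18.0]
finger_gap: 0.203
finger_force: 65.3
```

```bash
python3 -c "
from look import *
look(-4)"
```

```text
t 8.78 tcp [594.1 189.7 172. ] rot [ 3.14  -0.066  0.016] F [ 1.2 -5.6 18. ] npts 234 152
C [601.1 187.8 169.7] tip [560.6 189.8 107.8] tip-S [-2.7  1.  -4. ] axial -4.9 lateral [-0.3  0.3  0.2] res 1.0
z [ 0.547 -0.028  0.837] tilt 33.2 angle to n 8.4 az x -3.2
```

Request:
play_rows([
  [0.001,0,-0.003],
  [0,-0.0024,0],
  [0,-0.0024,0],
  [-0.001,-0.0005,0.0025],
  [-0.001,-0.0005,0.0025],
  [0,0,0],
], yaw=[0,-0.07,-0.07,0,0,0], gripper=[0,0,0,0,0,0])

```text
time: 9.57
tcp_pos: [595.0, 194.6, 171.9]
eef_rot: [3.135, 0.152, 0.023]
force: [2.9, -6.8, 24.0]
finger_gap: 0.2
finger_force: 65.0
```

```bash
python3 -c "
from look import *
look(4)"
```

```text
t 9.57 tcp [595.  194.6 171.9] rot [3.135 0.152 0.023] F [ 2.9 -6.8 24. ] npts 218 171
C [602.2 193.1 168.9] tip [561.7 189.2 107.1] tip-S [-1.6  0.4 -4.7] axial -4.9 lateral [ 0.8 -0.3 -0.5] res 1.34
z [0.547 0.053 0.836] tilt 33.3 angle to n 12.6 az x 4.9
```

Request:
play_rows([
  [-0.0003,0.0033,0.0008],
  [-0.0003,0.0033,0.0008],
  [-0.0003,0.0033,0.0008],
  [-0.0003,0.0033,0.0008],
  [0,0,0],
], yaw=[0.1,0.1,0.1,0.1,0], gripper=[0,0,0,0,0])

```text
time: 10.25
tcp_pos: [593.2, 181.9, 170.2]
eef_rot: [-3.104, 0.475, -0.024]
force: [-0.3, -8.5, 29.7]
finger_gap: 0.201
finger_force: 65.9
```

```bash
python3 -c "
from look import *
look(-17,'s4')"
```

```text
t 10.25 tcp [593.2 181.9 170.2] rot [-3.104  0.475 -0.024] F [-0.3 -8.5 29.7] npts 225 122
C [599.6 179.  168.6] tip [562.  190.3 105.9] tip-S [-1.3  1.5 -5.9] axial -6.0 lateral [ 1.5  0.6 -0.7] res 1.21
z [ 0.508 -0.154  0.847] tilt 32.1 angle to n 2.3 az x -18.3
```

View pics/s4.png

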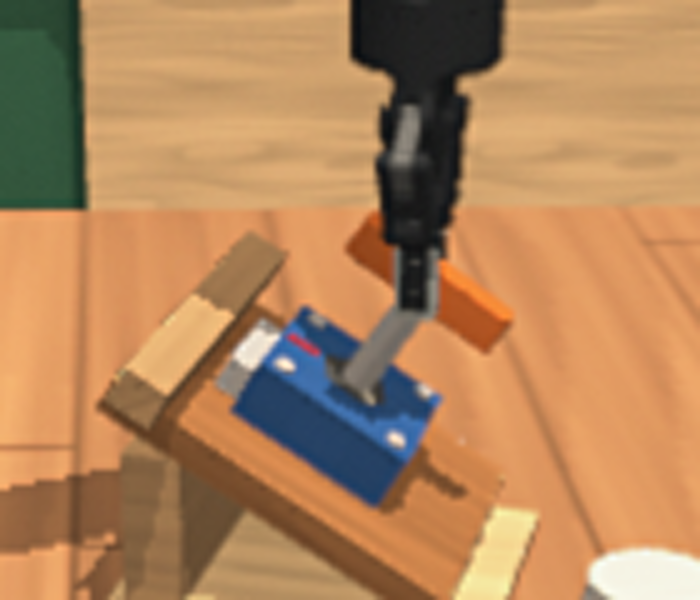

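```bash
cat > stripe.py <<'E'
from look import *
e2=np.cross([0,0,1.],n);e2/=np.linalg.norm(e2);e1=np.cross(e2,n)
def stripe(cam,S=S,im=None,name=None):
    if im is None: im,_=optics.read_camera(cam)
    g=np.arange(-24,24.1,.4); X,Y=np.meshgrid(g,g)      # x: downslope, y: e2
    uv=proj(cam,(S+X.reshape(-1,1)*e1+Y.reshape(-1,1)*e2)).astype(np.float32)
    w=cv2.remap(im,uv[:,0].reshape(X.shape),uv[:,1].reshape(X.shape),cv2.INTER_CUBIC)
    r=np.hypot(X,Y); h=cv2.cvtColor(w,cv2.COLOR_RGB2HSV); m=(r>8)&(r<18)&(h[...,1]<90)&(h[...,2]>125)
    a=np.degrees(np.arctan2(Y,X))
    print(cam,"bright",m.sum(),"mean ang",np.degrees(np.angle(np.exp(1j*np.radians(a[m])).sum())).round(1),"r",r[m].mean().round(1)) if m.any() else print(cam,"none")
    # image: up = upslope(red), i.e. rotate
    return cv2.resize(w[::-1],(390,390),interpolation=cv2.INTER_CUBIC)
E
python3 - <<'E'
from stripe import *
S0=np.array([562.8,190.3,112.5])
A=[stripe("top",S0,cv2.imread("pics/top0.png")[:,:,::-1]),stripe("side",S,cv2.imread("pics/side0.png")[:,:,::-1])]
B=[stripe("top",S0),stripe("side",S)]
cv2.imwrite("pics/st1.png",cv2.resize(np.vstack([np.hstack(A),np.hstack(B)])[:,:,::-1],(600,600)))
E
```

```text
top bright 183 mean ang -29.1 r 14.0
side bright 744 mean ang -10.6 r 14.1
top bright 124 mean ang -43.8 r 13.1
side bright 881 mean ang 40.4 r 12.9
```

View pics/st1.png

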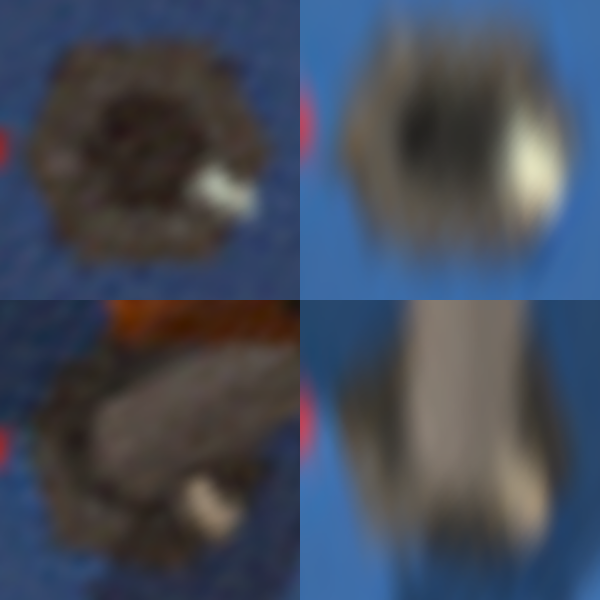

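The rectified crops (right is downslope) show the stripe moving from about -29° to -41°, so the screw turned about 12° with the key. The flats are still about 19° ahead of the key. I'll ease off, turn back about 13° and press again.

Request:
play_rows([
  [0.001,0.001,-0.007],
  [0,-0.0039,0],
  [0,-0.0038,0],
  [-0.0015,-0.0005,0.003],
  [-0.0015,-0.0005,0.003],
  [0,0,0],
], yaw=[0,-0.12,-0.12,0,0,0], gripper=[0,0,0,0,0,0])

```text
time: 11.15
tcp_pos: [588.0, 189.3, 162.1]
eef_rot: [3.138, -0.099, 0.004]
force: [3.1, -3.8, -1.7]
finger_gap: 0.201
finger_force: 61.6
```

```bash
python3 - <<'E'
from stripe import *
look(-4); stripe("top",np.array([562.8,190.3,112.5]))
E
```

```text
t 11.15 tcp [588.  189.3 162.1] rot [ 3.138 -0.099  0.004] F [ 3.1 -3.8 -1.7] npts 223 153
C [596.3 187.  160. ] tip [554.1 189.8  99.3] tip-S [ -9.2   1.  -12.5] axial -15.4 lateral [-1.9 -1.3  0.8] res 1.33
z [ 0.57  -0.037  0.821] tilt 34.8 angle to n 9.0 az x -4.2
top bright 112 mean ang -43.9 r 13.1
```

Request:
play_rows([
  [-0.0012,-0.0004,0.0026],
  [-0.0012,-0.0004,0.0026],
  [-0.0012,0.0015,0.0026],
  [-0.0012,0.0015,0.0026],
  [-0.0012,-0.0004,0.0026],
  [0,0,0],
], yaw=[0,0,0.06,0.06,0,0], gripper=[0,0,0,0,0,0], squeeze=35)

```text
time: 12.0
tcp_pos: [584.6, 186.8, 155.7]
eef_rot: [3.125, -0.289, 0.015]
force: [-1.0, -9.8, 25.7]
finger_gap: 0.2
finger_force: 65.5
```

```bash
python3 - <<'E'
from stripe import *
look(-11); stripe("top",np.array([562.8,190.3,112.5]))
E
```

```text
t 12.0 tcp [584.6 186.8 155.7] rot [ 3.125 -0.289  0.015] F [-1.  -9.8 25.7] npts 225 148
C [592.6 183.6 153.7] tip [550.6 192.3  93.4] tip-S [-12.7   3.5 -18.4] axial -22.5 lateral [-2.   0.1  1.1] res 1.47
z [ 0.567 -0.118  0.815] tilt 35.4 angle to n 6.4 az x -9.7
top bright 95 mean ang -45.6 r 13.8
```

Request:
play_rows([
  [0.002,0,-0.006],
  [0,0,0],
  [0,0,0],
  [0,0,0],
], yaw=[0,0,0,0], gripper=[0,60,60,60])

```text
time: 12.6
tcp_pos: [581.9, 190.4, 154.7]
eef_rot: [-3.128, 0.281, 0.002]
force: [0.3, -0.1, 0.3]
finger_gap: 0.601
finger_force: 0.0
```

```bash
python3 - <<'E'
from stripe import *
C,M,im=look(-11,'s5'); stripe("top",np.array([562.8,190.3,112.5]))
E
```

```text
t 12.6 tcp [581.9 190.4 154.7] rot [-3.128e+00  2.810e-01  2.000e-03] F [ 0.3 -0.1  0.3] npts 227 158
C [592.9 177.2 150.3] tip [540.1 195.7 101.9] tip-S [-23.2   6.9  -9.9] axial -20.7 lateral [-13.4   3.7   8. ] res 2.82
z [ 0.713 -0.249  0.655] tilt 49.1 angle to n 19.2 az x 5.4
top bright 76 mean ang -46.1 r 14.2
```

View pics/s5.png

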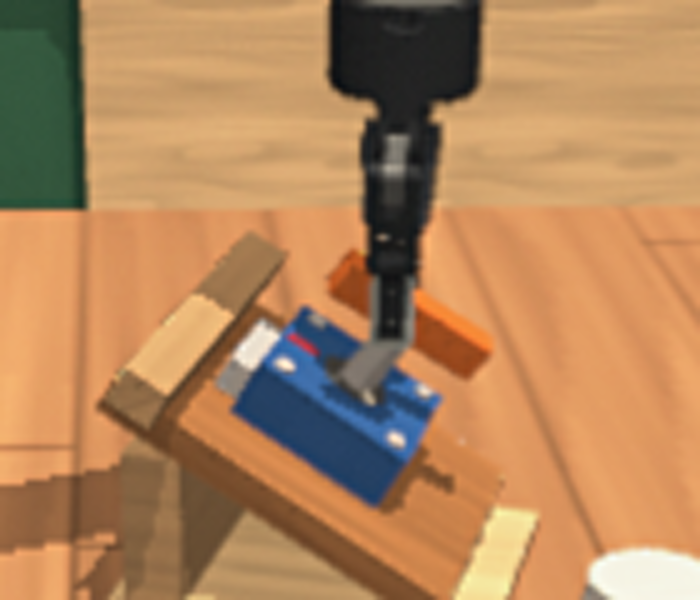

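The crop shows the key standing in the socket, bar from (335,280) to (490,360), fingers open around it. I'll raise the hand clear and measure.

Request:
play_rows([
  [0,0,-0.03],
  [0,0,-0.04],
  [0,0,-0.03],
  [0,0,0],
  [0,0,0],
  [0,0,0],
], yaw=[0,0,0,0,0,0], gripper=[60,60,0,0,0,0])

```text
time: 13.45
tcp_pos: [581.9, 189.1, 253.5]
eef_rot: [3.128, -0.283, -0.004]
force: [0.2, 1.3, 0.1]
finger_gap: -0.001
finger_force: 0.0
```

```bash
cat > pose.py <<'E'
from stripe import *
def pose(alpha,depth=22,cam="side",save_=None):
    """key standing free in the socket; alpha = handle x angle from downslope about n (deg)"""
    a=np.radians(alpha); x=np.cos(a)*e1+np.sin(a)*e2; C0=S+(74-depth)*n
    im,d=optics.read_camera(cam); h=cv2.cvtColor(im,cv2.COLOR_RGB2HSV); i=d>0
    P=cloud(cam,np.ones(d.shape,bool),d); H=h[i]; q=P-S; ax=q@n; rad=np.linalg.norm(q-np.outer(ax,n),axis=1)
    org=(ax>25)&(ax<75)&(rad<62)&(H[:,0]>4)&(H[:,0]<18)&(H[:,1]>175)&(H[:,2]>60)
    gry=(ax>3)&(ax<40)&(rad<16)&(H[:,1]<90)&(H[:,2]>60)
    Q=np.r_[P[org],P[gry]]; C,M,e=fit(Q,C0,x,n); tip=C-74*M[:,2]
    al=np.degrees(np.arctan2(M[:,0]@e2,M[:,0]@e1))
    o=robot.observe(); print("t",round(o["time"],2),cam,"pts",org.sum(),gry.sum(),"res",e.round(2),"C",C.round(1),"depth",(-(tip-S)@n).round(1),"lean",np.degrees(np.arccos(M[:,2]@n)).round(1),"alpha",al.round(1))
    return C,M,im
E
python3 - <<'E'
from pose import *
pose(10); pose(10,cam="top"); stripe("top",np.array([562.8,190.3,112.5]))
o=robot.observe(); print(np.round(o["tcp_pos"],1),o["eef_rot"])
print("n",n.round(3),"e1",e1.round(3),"e2",e2.round(3))
E
```

```text
t 13.5 side pts 345 85 res 0.87 C [591.2 177.8 151.2] depth 24.6 lean 5.3 alpha 14.8
t 13.55 top pts 303 19 res 0.6 C [588.9 180.5 152.2] depth 25.3 lean 5.2 alpha 14.3
top bright 179 mean ang -45.9 r 14.2
[582.2 189.3 254.2] [ 3.12827436e+00 -2.82431392e-01 -2.51689498e-03]
n [ 0.474 -0.152  0.867] e1 [ 0.826 -0.265 -0.498] e2 [ 0.305  0.952 -0.   ]
```

```bash
cat > plan.py <<'E'
from stripe import *
C=np.array([590.,179.2,151.7])
def wp(al,over=0,rho=33,th=None,dz=9,C=C):
    a=np.radians(al); x=np.cos(a)*e1+np.sin(a)*e2; y=np.cross(n,x)
    m=np.cross([0,0,1],x); m/=np.linalg.norm(m)
    w=9*abs(y@m)+12*abs(n@m); tx=np.array([np.cos(th),np.sin(th),0]); ty=np.array([np.sin(th),-np.cos(th),0])
    g=11*abs(m@tx)+12*abs(m@ty); p=C+rho*x
    return p+(w+g-over)*m+[0,0,dz]
def tool(d,th): return np.array([d[0]*np.cos(th)+d[1]*np.sin(th),d[0]*np.sin(th)-d[1]*np.cos(th),-d[2]])
def th_now():
    r=R.from_rotvec(robot.observe()["eef_rot"]).as_matrix(); return np.arctan2(r[1,0],r[0,0])
def rows(pts,t0,th):
    out=[];p=np.array(t0,float)
    for q in pts: out.append((np.round(tool(q-p,th)/1000,4)).tolist()); p=p+ (lambda v:np.array([v[0]*np.cos(th)+v[1]*np.sin(th),v[0]*np.sin(th)-v[1]*np.cos(th),-v[2]]))(np.array(out[-1])*1000)
    return out
E
python3 - <<'E'
from plan import *
th=th_now(); t=np.array(robot.observe()["tcp_pos"]); print("th",np.degrees(th),t.round(1),np.round(robot.observe()["joint_pos"],2))
a=wp(14.5,-18,th=th); hi=a.copy(); hi[2]=t[2]
pts=[(t+hi)/2,hi,(hi+2*a)/3,a,a]; print(rows(pts,t,th)); print(np.round(pts[-1],1))
seq=[wp(14.5,0,th=th)]+[wp(x,0,th=th) for x in range(5,-86,-9)]
r=rows(seq,a,th); print(r,len(r)); print(np.round(seq[0],1),np.round(seq[-1],1))
E
```

```text
th -10.317780450075581 [582.2 189.3 254.2] [ 0.1   0.28 -0.55  1.52  0.15  1.38 -2.22]
[[0.0156, -0.0189, -0.0], [0.0157, -0.0189, -0.0], [-0.0, 0.0, 0.0729], [-0.0, 0.0, 0.0365], [-0.0, 0.0, -0.0]]
[619.8 220.8 144.8]
[[0.0029, 0.0178, -0.0], [0.0046, 0.0074, 0.0005], [0.0036, 0.0041, -0.0], [0.0035, 0.0041, -0.0004], [0.0029, 0.0055, -0.0008], [0.0018, 0.0064, -0.0011], [0.0003, 0.007, -0.0015], [-0.0012, 0.007, -0.0018], [-0.0028, 0.0067, -0.0021], [-0.004, 0.0059, -0.0023], [-0.0052, 0.0049, -0.0024], [-0.0047, 0.0038, -0.0026]] 12
[619.4 202.8 144.8] [607.  141.2 159.3]
```

Request:
play_rows([
  [0.0156,-0.0189,0],
  [0.0157,-0.0189,0],
  [0,0,0.055],
  [0,0,0.0545],
  [0,0,0],
], yaw=[0,0,0,0,0], gripper=[0,0,0,0,0])

```text
time: 14.22
tcp_pos: [617.0, 219.3, 140.4]
eef_rot: [3.125, -0.282, -0.015]
force: [-0.5, 0.5, 0.6]
finger_gap: -0.001
finger_force: 0.0
```

Request:
play_rows([
  [0.0029,0.0178,0],
  [0.0046,0.0074,0.0005],
  [0.0036,0.0041,0],
  [0.0035,0.0041,-0.0004],
  [0.0029,0.0055,-0.0008],
  [0.0018,0.0064,-0.0011],
  [0.0003,0.007,-0.0015],
  [-0.0012,0.007,-0.0018],
  [0,0,0],
], yaw=[0,0,0,0,0,0,0,0,0], gripper=[0,0,0,0,0,0,0,0,0])

```text
time: 15.35
tcp_pos: [627.9, 157.7, 150.9]
eef_rot: [3.127, -0.285, 0.001]
force: [1.5, 2.5, -0.6]
finger_gap: 0.0
finger_force: 1.0
```

```bash
python3 - <<'E'
from pose import *
o=robot.observe(); print(np.round(o["tcp_pos"],1),np.round(o["force"],1))
_,_,im=pose(-45); C,M,it=pose(-45,cam="top"); stripe("top",np.array([562.8,190.3,112.5]),it)
u=int(0); a=im[90:210,210:350]; b=it[150:270,90:230]
save("t1",np.hstack([a,b]),2.8)
E
```

```text
[627.9 157.7 150.9] [ 1.5  2.5 -0.6]
t 15.4 side pts 338 77 res 0.97 C [588.  174.2 152.1] depth 24.6 lean 6.6 alpha -29.9
t 15.45 top pts 289 49 res 0.67 C [585.  177.4 153.9] depth 25.0 lean 5.8 alpha -30.1
top bright 217 mean ang -88.5 r 14.1
```

View pics/t1.png

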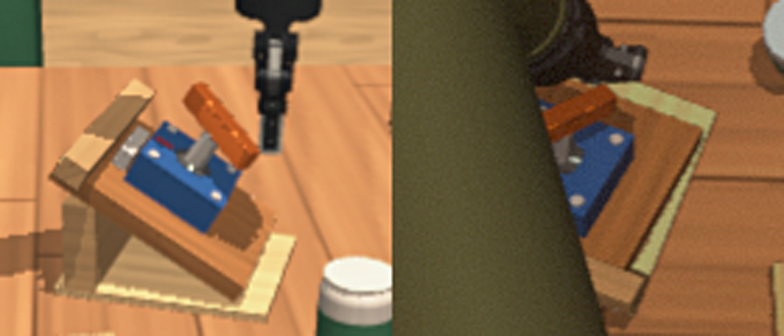

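Both views show the bar turned about 44° with the key still seated. The finger is right at the bar's end, side view (270,150). I'll back off, which is the fresh hold, and push again nearer the axis.

```bash
sed -i 's/g=11\*abs(m@tx)+12\*abs(m@ty)/g=9.5/' plan.py; python3 - <<'E'
from plan import *
th=th_now(); t=np.array(robot.observe()["tcp_pos"]); C=np.array([586.5,176,153.]); k=dict(th=th,rho=27,C=C)
back=wp(-30,-15,**k); pts=[wp(-30,-15,th=th,rho=36,C=C),back,back]
print(rows(pts,t,th))
seq=[wp(x,3,**k) for x in [-30]+list(range(-40,-141,-10))]
r=rows(seq,back,th); print(r); print(np.round(seq,0).tolist())
E
```

```text
[[0.0044, -0.0163, 0.0044], [-0.0061, -0.0053, -0.0039], [-0.0, -0.0, 0.0]]
[[-0.0118, 0.0136, -0.0], [-0.0, 0.0055, -0.0013], [-0.0011, 0.0055, -0.0017], [-0.002, 0.005, -0.0019], [-0.0029, 0.0046, -0.0021], [-0.0037, 0.0037, -0.0023], [-0.0042, 0.003, -0.0023], [-0.0046, 0.002, -0.0024], [-0.005, 0.0012, -0.0022], [-0.0051, 0.0002, -0.0022], [-0.0053, -0.0008, -0.0019], [-0.0052, -0.0018, -0.0016]]
[[616.0, 168.0, 150.0], [615.0, 163.0, 152.0], [613.0, 158.0, 153.0], [610.0, 153.0, 155.0], [606.0, 149.0, 157.0], [602.0, 146.0, 160.0], [598.0, 144.0, 162.0], [593.0, 143.0, 164.0], [588.0, 143.0, 167.0], [582.0, 143.0, 169.0], [577.0, 145.0, 171.0], [573.0, 148.0, 172.0]]
```

Request:
play_rows([
  [0.0044,-0.0163,0.0044],
  [-0.0061,-0.0053,-0.0039],
  [0,0,0],
  [-0.0118,0.0136,0],
  [0,0.0055,-0.0013],
  [-0.0011,0.0055,-0.0017],
  [-0.002,0.005,-0.0019],
  [-0.0029,0.0046,-0.0021],
  [-0.0037,0.0037,-0.0023],
  [-0.0042,0.003,-0.0023],
  [-0.0046,0.002,-0.0024],
  [0,0,0],
], yaw=[0,0,0,0,0,0,0,0,0,0,0,0], gripper=[0,0,0,0,0,0,0,0,0,0,0,0])

```text
time: 16.95
tcp_pos: [592.9, 143.4, 164.9]
eef_rot: [3.128, -0.284, 0.003]
force: [5.0, 1.5, 0.6]
finger_gap: 0.002
finger_force: 1.9
```

```bash
python3 - <<'E'
from pose import *
from plan import wp,rows,th_now
o=robot.observe(); t=np.array(o["tcp_pos"]); print(t.round(1),np.round(o["force"],1))
C,M,im=pose(-80); pose(-80,cam="top")
q=t-C; print("finger in key frame (h)",(q@M).round(1))
E
```

```text
[592.9 143.4 164.9] [5.  1.5 0.6]
t 17.0 side pts 104 31 res 0.83 C [583.5 176.6 152.7] depth 26.8 lean 5.7 alpha -90.2
t 17.05 top pts 179 52 res 0.47 C [580.2 179.4 154. ] depth 27.6 lean 5.6 alpha -90.9
finger in key frame (h) [26.6 11.  22.5]
```

```bash
python3 - <<'E'
from plan import *
th=th_now(); t=np.array(robot.observe()["tcp_pos"]); C=np.array([582.2,178,153.]); k=dict(th=th,rho=29,C=C)
back=wp(-90,-14,**k); print(rows([back,back],t,th))
seq=[wp(x,3,**k) for x in [-90,-98,-106,-114,-122,-130,-138,-144]]
print(rows(seq,back,th)); print(np.round(seq,0).tolist())
E
```

```text
[[0.0165, 0.0016, 0.0027], [-0.0, -0.0, 0.0]]
[[-0.0169, -0.0022, -0.0], [-0.0039, 0.0017, -0.002], [-0.0041, 0.001, -0.002], [-0.0043, 0.0005, -0.0019], [-0.0043, -0.0003, -0.0018], [-0.0044, -0.0009, -0.0016], [-0.0044, -0.0015, -0.0014], [-0.0032, -0.0017, -0.001]]
[[593.0, 144.0, 162.0], [588.0, 143.0, 164.0], [584.0, 143.0, 166.0], [580.0, 143.0, 168.0], [576.0, 144.0, 170.0], [572.0, 146.0, 171.0], [568.0, 148.0, 173.0], [565.0, 151.0, 174.0]]
```

Request:
play_rows([
  [0.0165,0.0016,0.0027],
  [0,0,0],
  [-0.0169,-0.0022,0],
  [-0.0039,0.0017,-0.002],
  [-0.0041,0.001,-0.002],
  [-0.0043,0.0005,-0.0019],
  [-0.0043,-0.0003,-0.0018],
  [-0.0044,-0.0009,-0.0016],
  [-0.0044,-0.0015,-0.0014],
  [0,0,0],
], yaw=[0,0,0,0,0,0,0,0,0,0], gripper=[0,0,0,0,0,0,0,0,0,0])

```text
time: 18.3
tcp_pos: [570.3, 146.4, 173.4]
eef_rot: [3.127, -0.286, 0.015]
force: [12.1, -3.6, -3.6]
finger_gap: -0.002
finger_force: 5.1
```

```bash
python3 - <<'E'
from pose import *
o=robot.observe(); t=np.array(o["tcp_pos"]); print(t.round(1),np.round(o["force"],1))
C,M,im=pose(-130); C,M,it=pose(-130,cam="top")
print("finger in key frame",((t-C)@M).round(1))
E
```

```text
[570.3 146.4 173.4] [12.1 -3.6 -3.6]
t 18.35 side pts 167 68 res 0.83 C [580.4 180.6 155.4] depth 26.3 lean 7.0 alpha -128.1
t 18.4 top pts 59 0 res 0.43 C [577.5 185.3 159. ] depth 25.1 lean 8.2 alpha -123.0
finger in key frame [32.2 20.1 18.2]
```

Request:
play_rows([
  [-0.003,-0.0012,-0.001],
  [0,0,0],
  [0.01,0,0],
  [0.015,0.01,0],
  [0,0.02,-0.03],
  [0,0.04,-0.045],
  [0,0.05,-0.03],
  [0,0,0],
], yaw=[0,0,0,0,0,0,0,0], gripper=[0,0,0,0,0,0,0,0])

```text
time: 19.4
tcp_pos: [567.9, 23.0, 281.0]
eef_rot: [3.126, -0.294, 0.006]
force: [0.8, -0.1, 1.2]
finger_gap: 0.004
finger_force: 0.0
```

```bash
python3 - <<'E'
from pose import *
o=robot.observe(); t=np.array(o["tcp_pos"]); print(t.round(1),np.round(o["force"],1))
C,M,im=pose(-130); C,M,it=pose(-130,cam="top"); w=stripe("top",np.array([562.8,190.3,112.5]),it)
o=np.hstack([cv2.resize(im[90:210,230:330],(325,390)),w]); save("t2",o)
E
```

```text
[567.9  23.  281. ] [ 0.8 -0.1  1.2]
t 19.45 side pts 237 62 res 0.64 C [589.8 178.7 149.8] depth 26.8 lean 3.5 alpha -121.7
t 19.5 top pts 0 0 res nan C [588.  180.9 156.9] depth 22.0 lean 0.0 alpha -130.0
top none
  return _methods._mean(a, axis=axis, dtype=dtype,
  ret = ret.dtype.type(ret / rcount)
```

View pics/t2.png

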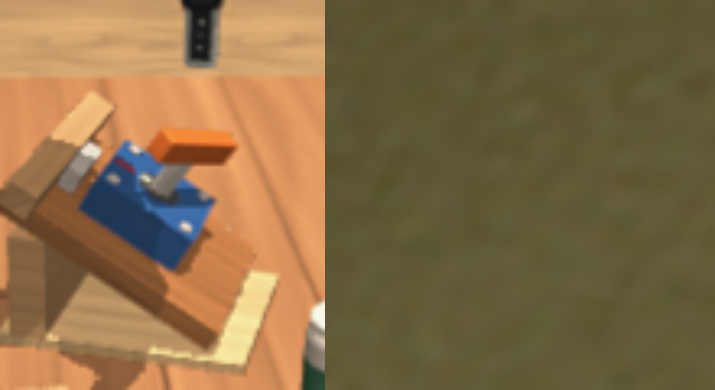

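Request:
play_rows([
  [0,0.05,0],
  [0,0.05,0],
  [0,0.05,0],
  [0,0.05,0],
  [0,0.05,0],
  [0,0,0],
], yaw=[0,0,0,0,0,0], gripper=[0,0,0,0,0,0])

```text
time: 20.25
tcp_pos: [520.9, -221.3, 276.4]
eef_rot: [3.128, -0.291, -0.006]
force: [0.0, 0.8, -0.4]
finger_gap: -0.0
finger_force: 0.0
```

```bash
python3 - <<'E'
from pose import *
pose(-122); C,M,im=pose(-122,cam="top"); S0=np.array([562.8,190.3,112.5])
g=np.arange(-24,24.1,.4); X,Y=np.meshgrid(g,g)
for cam,SS in(("top",S0),("side",S)):
    im,_=optics.read_camera(cam)
    stripe(cam,SS,im)
    uv=proj(cam,(SS+X.reshape(-1,1)*e1+Y.reshape(-1,1)*e2)).astype(np.float32)
    w=cv2.remap(im,uv[:,0].reshape(X.shape),uv[:,1].reshape(X.shape),cv2.INTER_LINEAR); h=cv2.cvtColor(w,cv2.COLOR_RGB2HSV)
    r=np.hypot(X,Y); a=np.degrees(np.arctan2(Y,X))%360
    print(cam,[(int(k),int(np.median(h[...,2][(r>10.5)&(r<16)&(abs(a-k)<5)])),int(np.median(h[...,1][(r>10.5)&(r<16)&(abs(a-k)<5)]))) for k in range(5,360,10)])
E
```

```text
t 20.3 side pts 97 0 res 0.62 C [586.4 174.8 151.6] depth 25.9 lean 6.6 alpha -121.5
t 20.35 top pts 389 49 res 0.56 C [587.7 181.3 151. ] depth 26.9 lean 5.7 alpha -121.8
top bright 294 mean ang 179.2 r 13.0
top [(5, 126, 210), (15, 123, 205), (25, 114, 166), (35, 106, 82), (45, 116, 47), (55, 116, 50), (65, 96, 58), (75, 86, 61), (85, 84, 59), (95, 84, 59), (105, 79, 58), (115, 76, 52), (125, 75, 57), (135, 77, 63), (145, 78, 61), (155, 78, 56), (165, 103, 37), (175, 155, 23), (185, 151, 25), (195, 102, 42), (205, 82, 57), (215, 80, 55), (225, 79, 56), (235, 75, 54), (245, 68, 57), (255, 63, 85), (265, 84, 160), (275, 117, 192), (285, 129, 204), (295, 131, 211), (305, 130, 213), (315, 130, 217), (325, 140, 211), (335, 137, 207), (345, 131, 214), (355, 127, 215)]
side bright 1011 mean ang 159.5 r 13.7
side [(5, 35, 7), (15, 42, 12), (25, 57, 23), (35, 66, 27), (45, 48, 20), (55, 34, 7), (65, 30, 0), (75, 28, 9), (85, 29, 0), (95, 42, 15), (105, 87, 29), (115, 111, 31), (125, 135, 31), (135, 161, 29), (145, 189, 31), (155, 209, 33), (165, 209, 34), (175, 191, 35), (185, 160, 36), (195, 130, 36), (205, 105, 30), (215, 93, 19), (225, 94, 20), (235, 94, 26), (245, 89, 21), (255, 111, 30), (265, 113, 34), (275, 93, 33), (285, 62, 24), (295, 31, 9), (305, 27, 0), (315, 28, 0), (325, 30, 9), (335, 30, 9), (345, 30, 9), (355, 32, 8)]
```

```bash
python3 -c "
from station import workorder
print(workorder.job_done())"
```

```text
the job is handed in; nothing more can be done
None
```

The screw is tight against its stop, with the white stripe at the red mark (179° measured, mark at about 180°). The key stands about 26–27 mm deep in the 28 mm socket, leaning roughly 4–6°, the hand is clear, and the job was handed in at about 20 s. I turned the handle with closed fingers in three pushes (about 45°, 60° and 40°), backing off between them instead of gripping it, and no verdict came back.

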